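# Clamp a turned tool handle in the drilling jig

### The job

Load the turned wooden handle into the drilling jig: lay it in the V with its brass ferrule towards the aluminium bush plate and slide it in under the raised clamp until the ferrule is pressed up firmly, but not rammed, against the plate. Then push the clamp's red lever down past its dead point until it bottoms on its stop, so that the rubber pad holds the handle; do not force the lever once it is down, and leave everything else on the bench alone.

Things in the scene. Friction and masses are not known exactly. Their poses are not given: they have to be found in the camera images.
- jig: Drilling jig screwed to the bench: plywood board 200 x 190 x 18 mm carrying a steel V-block, a bush plate and a toggle clamp. Origin at bench level, under the clamp's pad; x runs along the V towards the bush plate, y from the clamp towards the V, z up. All jig positions below are in this frame. The clamp stands on a wooden riser on the -y side.
- vee (a point): Axis of a 30 mm round lying in the V, at jig x = 0, y = 0, z = 58 mm (under the pad). The V runs from jig x = -112 to 28 mm. It is at most 30 mm wide over its sides, so fingers pass down either side of the round; the board under it has its top at z = 18 mm.
- bush_plate: Aluminium bush plate, rigid, 80 mm wide, standing across the far end of the V up to z = 90 mm. Origin at bench level in the middle of its near face (jig x = 38 mm), on which the ferrule is to rest; its x points away from the V. Measured positions are not exact enough to set the ferrule against it: feel for the contact. A firm push is 10 to 15 N from the fingers, so that 5 N at least reach the plate; over 25 N there is ramming.
- pad: Rubber pad of the clamp, 19 mm across, on a sprung spindle (22 N/mm) at the end of the 20 mm wide clamp bar; origin at the centre of its pressing face. At the start the bar stands raised across the V near jig x = 0, up to z = 155 mm: a handle cannot be lowered straight down there, but slides in under the pad with at least 20 mm to spare. Locked, it presses with about 40 N.
- clamp_lever (a joint): Turn of the red lever against the clamp bar (rad): -0.2 to 0.3 at the start, half open, where it stays by friction; grows as the lever is pushed down. It moves freely until the pad meets the handle near 1.0, then resists, most near 1.25 (15 to 20 N at the grip); dead point 1.44, past which it is drawn on to its stop at 1.54, a firm end, and holds. Over 45 N from the robot is forcing it.
- lever_grip (a point): Middle of the lever's red grip, a bar 16 mm thick, 71 mm long in the jig's y-z plane, free end outward (-y). Its path, x = 0, as joint value: y, z (mm): -0.43: -124, 162; 0: -146, 162; 0.38: -162, 161; 0.77: -175, 155; 1.00: -182, 149; 1.18: -186, 142; 1.44: -191, 125; 1.54: -193, 115. The grip slopes up outward by 64 degrees at 0, 39 at 0.77, 11 at 1.44, 5 when locked.
- haft_mid (a point): Middle, on the axis, of the loose turned wooden handle: 150 mm long, 30 mm round, about 130 g, brass ferrule 22 mm round with a flat face at one end, the other end domed. x points along it to the ferrule; it may lie turned about its own axis. It starts on the rest with its axis 42 mm above the bench.
- haft_ferrule (a point): Centre of the flat end face of the handle's ferrule, 75 mm from the middle.
- rest: Low wooden rest, 130 x 34 mm, on which the handle lies at the start in two small V notches (at most 30 mm wide); origin on its underside, x along the handle towards the ferrule.
- stirrup: Bystander: steel stirrup iron standing on the bench, 122 mm wide, 148 mm high. Origin under its middle.
- wax_jar: Bystander: amber jar, 64 mm across, 75 mm high. Origin under its middle.
- thread_spool: Bystander: wooden spool with red thread, 48 mm across, 56 mm high. Origin under its middle.
- mallet: Bystander: mallet lying on the bench, white head 95 mm long and 66 mm thick, handle 200 mm. Origin on the bench under its head.
Mind the look-alikes: they are no part of the job. Leave any green, pink or white look-alike of the part that bears haft_mid alone.

How it is judged:
By the outcome, as a careful person would: the job done as asked, in the order asked, and still so for the second after the job is handed in, with the robot touching nothing.
It also fails if it takes over 72 s, if anything falls off the work surface, if the arm or the gripper's body presses on something with over 40 N, if the wrist force passes 120 N, or if a joint passes its speed limit or range.

### The arm

A 7-joint arm with a two-finger parallel gripper is mounted at the origin on the work surface. World frame = base frame: x ahead of the robot, y to its left, z up, the work surface at z = 0. Lengths are in m, angles in rad, forces in N, time in s.
With the tool pointing down it reaches from about 0.425 to 0.825 m from the base axis. Payload 3.6 kg.
Tool frame: the origin (TCP) lies between the finger pads; the fingertips stand robot.tips_ahead ahead of it and the grasp point (between the pads) lies 3 mm ahead of it (robot.tips_ahead is the distance from the TCP to the fingertips, in m); x points along the fingers, z is the direction in which the jaws open and shut, and the axes are right-handed (so a half turn about x gives the same grasp; the last joint's range is limited). The gripper opens to 85 mm and grips with 20 to 120 N. Pads are 22 mm wide; open, the fingers measure 114 mm over their backs; the gripper's body (76 mm by 85 mm) begins 54 mm behind the grasp point. The pads swing forward as they close: fully open they stand 13 mm farther back than shut.
Start: joints at [-1.321, 0.615, -0.013, 1.423, 0.008, 1.103, -0.04], TCP at [0.178, 0.625, 0.253] pointing down, gripper open.
Joint ranges: [-3.12, 3.12], [-0.3, 2.06], [-1.34, 1.32], [0.26, 2.42], [-1.36, 4.5], [0.01, 1.98], [-2.84, 2.84]. Speed limits (rad/s): [2.79, 2.79, 3.14, 3.14, 3.14, 3.14, 3.14].

### API

Orientations are given as a rotation vector (axis times angle).
In Python, from workcell import robot gives the robot as it stands. The module is installed in compiled form; this text tells all that it offers.
- The arm moves only by the tool drive_tool, never from a script. Its arguments are lists of equal length, an entry for each row: "claw": the opening, from 0 (shut) to 1 (fully open); "travel": the shift along the tool's x, y, z in m, a list of three; "spin": the turn about the tool's x in rad. In form: {"claw": [claw, ...], "travel": [[dx, dy, dz], ...], "spin": [spin, ...]}. A call has exactly 10 rows; each row shifts and turns the pose as measured when the row begins, along the tool's axes as they then stand; what a row does not reach is not made up. A row lasts 1/10 s, in which the tool goes at most 50 mm and 8.59 degrees, less where a joint would pass 70% of its speed; a pose out of reach is approached as far as the arm can. A call is refused whole if a number of a shift passes 0.05 or a number of a turn 0.15, either way. A call with a gripper value outside its range is refused whole. The fingers move at their own pace and stop on an object; "grip_force" is the grip in N (left out, the last holds). Time passes only in rows, so rows that do not move let the fingers close, or fill a call up. It gives the time, the measured TCP pose, the force and the opening at its end, in the units of the state.
- robot.sense(): the state, without advancing time (a new reading comes with each control period).
- robot.grab_frame(name): name is "scene" or "top" or "wrist"; returns (picture, depth): 480x640x3 uint8, red, green, blue; 480x640 float32, m along the optical axis (not along the pixel's ray), 0 where there is no reading.
- robot.get_calibration(name): a dict with "fx", "fy", "cx", "cy" (pixels), "k1" (the pictures are not rectified: a ray, as slopes to the right and down, at radius r is drawn at 1 + k1 r^2 times it, then the intrinsics apply), "R" (3x3) and "t" (3): a world point X has camera coordinates R X + t. Camera axes: x right, y down, z forward; pixel columns grow to the right and rows downward; lengths in m; the calibration is good to about 2 mm. A picture is of the moment at which its call begins: read the wrist's pose just before it. get_calibration takes no time and is no camera call; for the wrist camera it gives the pose at the moment of the call.
- robot.job_done(): hands the job in, once; it reports no verdict.
The state is a dict: "clock": time; "joint_pos": joint angles; "joint_vel": joint speeds; "joint_efforts": joint torques, N m; "ee_pos": TCP position; "tcp_rot": TCP orientation; "wrist_force": force on the tool from outside, world axes, zero at the start; "wrist_torque": the same for the moment, N m; "grip_width": finger opening in m.
Only numpy, scipy, OpenCV 4.12 (cv2) and the standard library are available. Lean on these libraries where they do the work, as an engineer would, in place of code of your own. Each camera call takes 0.05 s, during which the arm holds its last target.

## Working session

There is one attempt and no reset: what is moved stays moved. The work goes in short steps, Python scripts to look and compute and a tool call to move; the robot and the scene stay as the last step left them, time stands still between calls to the robot, and variables do not carry over. Pictures are saved under pics/ and viewed, and the job is handed in when it is done.

Besides the shell and the picture viewer there is one more tool, called after "Call:" as name(argument=value, ...), one argument or row to a line, values as JSON. drive_tool: Moves the arm, as the interface text tells. Its arguments: {"type":"object","properties":{"claw":{"type":"array"},"travel":{"type":"array"},"spin":{"type":"array"},"grip_force":{"type":"number"}},"required":["claw","travel","spin"]}

```bash
mkdir -p pics; ls; cat > h.py <<'E'
import numpy as np, cv2
from workcell import robot
def snap(n,tag):
    s=robot.sense(); c=robot.get_calibration(n); p,d=robot.grab_frame(n)
    cv2.imwrite(f'pics/{tag}.png',p[:,:,::-1]); np.savez(f'pics/{tag}.npz',p=p,d=d,**{k:np.array(v) for k,v in c.items()})
    return p,d,c
def load(tag):
    z=np.load(f'pics/{tag}.npz'); return z['p'],z['d'],{k:z[k] for k in z.files if k not in 'pd'}
def px(tag,u,v,dep=None):
    p,d,c=load(tag)
    K=np.array([[c['fx'],0,c['cx']],[0,c['fy'],c['cy']],[0,0,1.]],float)
    q=cv2.undistortPoints(np.array([[[u,v]]],float),K,np.array([float(c['k1']),0,0,0]))[0,0]
    z=dep if dep else np.median([x for x in d[v-1:v+2,u-1:u+2].ravel() if x>0] or [0])
    X=np.array([q[0]*z,q[1]*z,z]); return c['R'].T@(X-c['t'])
def cloud(tag):
    p,d,c=load(tag)
    K=np.array([[c['fx'],0,c['cx']],[0,c['fy'],c['cy']],[0,0,1.]],float)
    v,u=np.mgrid[:480,:640]
    q=cv2.undistortPoints(np.stack([u.ravel(),v.ravel()],1)[:,None].astype(float),K,np.array([float(c['k1']),0,0,0]))[:,0]
    z=d.ravel(); X=np.c_[q*z[:,None],z]; W=(X-c['t'])@c['R']; W[z<=0]=np.nan
    return W.reshape(480,640,3)
def crop(tag,u0,v0,u1,v1,s,out):
    im=cv2.imread(f'pics/{tag}.png')[v0:v1,u0:u1]; cv2.imwrite(f'pics/{out}.png',cv2.resize(im,None,fx=s,fy=s,interpolation=cv2.INTER_CUBIC))
def st():
    s=robot.sense()
    from scipy.spatial.transform import Rotation as R
    print('t',round(s['clock'],2),'p',np.round(s['ee_pos'],4),'F',np.round(s['wrist_force'],1),'g',round(s['grip_width'],4)); print(np.round(R.from_rotvec(s['tcp_rot']).as_matrix(),3)); print(np.round(s['joint_pos'],3))
E
python3 - <<'E'
from h import *
snap('scene','s0');snap('top','t0');st();print(robot.tips_ahead)
E
```

```text
pics
t 0.1 p [0.1774 0.6247 0.2523] F [0.2 0.3 0.9] g 0.0855
[[-0.001 -0.962  0.273]
 [-0.002  0.273  0.962]
 [-1.    -0.    -0.002]]
[-1.32   0.616 -0.013  1.425  0.008  1.103 -0.04 ]
0.022
```

View pics/s0.png

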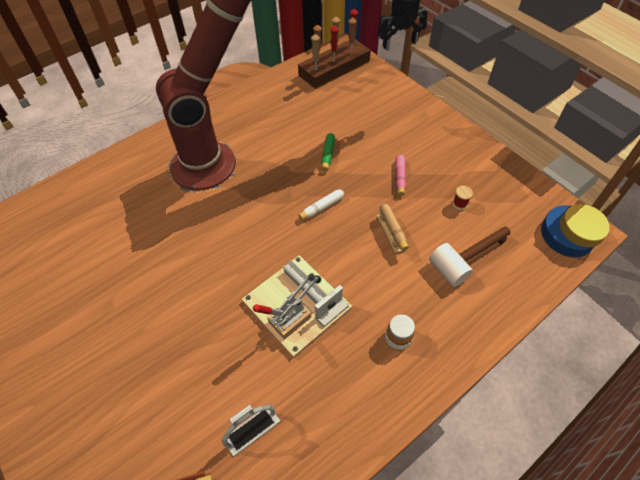

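View pics/t0.png

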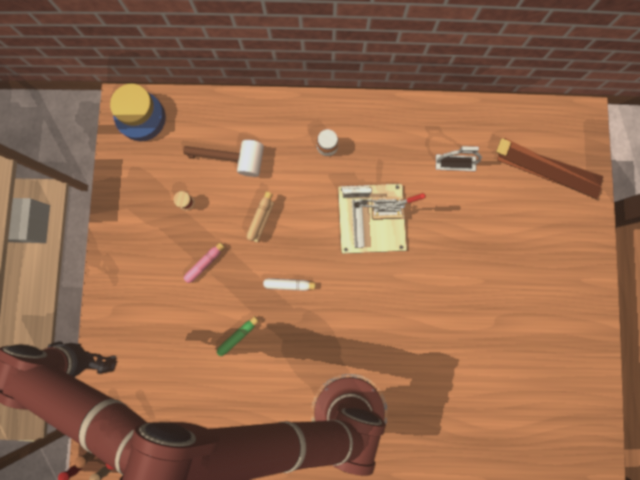

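```bash
python3 - <<'E'
from h import *
crop('t0',230,140,440,280,3.8,'t0c'); crop('s0',230,180,430,360,4,'s0c')
for n,(u,v) in dict(handle_mid=(259,218),ferr=(267,195),dome=(252,238),c1=(342,188),c2=(397,187),c3=(402,247),c4=(346,248),lever=(416,198),pink=(205,262),white=(285,285),jar=(327,138),mallet=(250,158),st=(457,158),spool=(182,200)).items(): print(n,np.round(px('t0',u,v),3))
E
```

```text
handle_mid [0.545 0.272 0.055]
ferr [0.614 0.252 0.052]
dome [0.487 0.29  0.049]
c1 [0.646 0.034 0.027]
c2 [ 0.655 -0.13   0.022]
c3 [ 0.476 -0.146  0.018]
c4 [0.469 0.018 0.02 ]
lever [ 0.591 -0.157  0.172]
pink [0.416 0.427 0.027]
white [0.356 0.192 0.029]
jar [0.783 0.083 0.073]
mallet [0.72  0.305 0.063]
st [ 0.753 -0.314  0.01 ]
spool [0.592 0.499 0.053]
```

View pics/t0c.png

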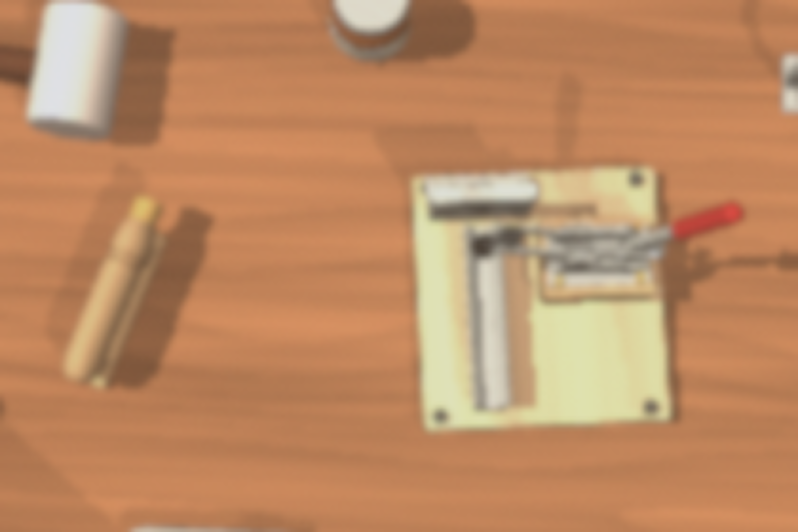

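View pics/s0c.png

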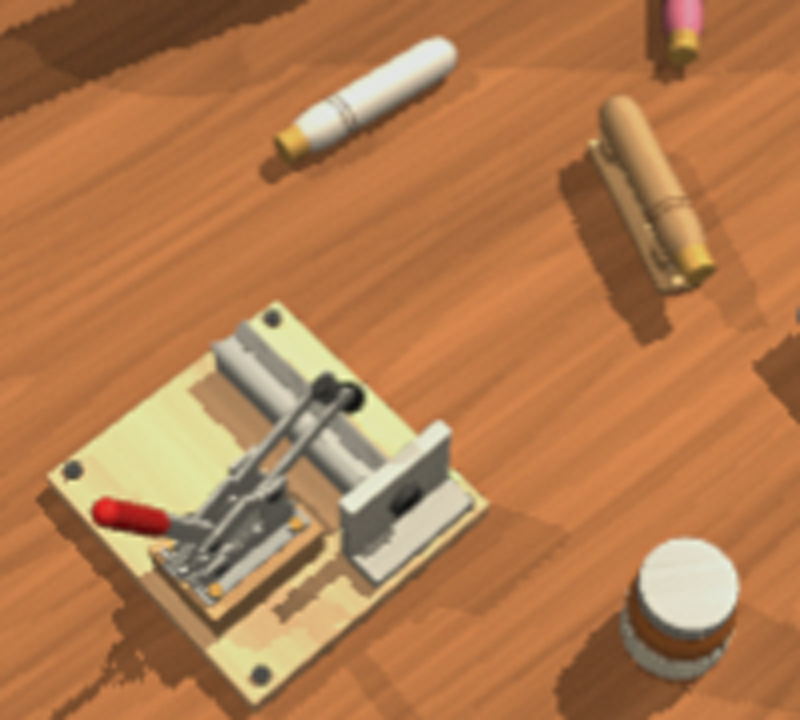

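```bash
python3 - <<'E'
from h import *
for tag in ('t0','s0'):
    W=cloud(tag); P=W.reshape(-1,3)
    m=(np.abs(P[:,0]-.55)<.12)&(np.abs(P[:,1]-.272)<.07)&(P[:,2]>.04)&(P[:,2]<.07)
    Q=P[m]; c=np.median(Q,0); 
    u,s,v=np.linalg.svd(Q[:,:2]-Q[:,:2].mean(0)); a=v[0]*np.sign(v[0,0]); t=(Q[:,:2]-Q[:,:2].mean(0))@a
    print(tag,m.sum(),Q.mean(0).round(4),a.round(3),np.percentile(t,[0,1,50,99,100]).round(4),Q[:,2].max())
E
```

```text
t0 501 [0.5517 0.2737 0.052 ] [ 0.94 -0.34] [-0.0729 -0.0705 -0.0003  0.0754  0.0771] 0.0632801603473745
s0 502 [0.5611 0.2671 0.0531] [ 0.94  -0.341] [-0.082  -0.0757  0.0029  0.0667  0.068 ] 0.061592553582224006
```

Call:
drive_tool(
  claw=[1,1,1,1,1,1,1,1,1,1],
  travel=[
    [0,-0.04,-0.025],
    [0,-0.04,-0.025],
    [0,-0.04,-0.025],
    [0,-0.04,-0.025],
    [0,-0.04,-0.025],
    [0,-0.04,-0.025],
    [0,-0.04,-0.025],
    [0,-0.04,-0.025],
    [0,-0.04,-0.025],
    [0,-0.04,-0.015],
  ],
  spin=[0,0,0,0,0,0,0,0,0,0],
  grip_force=60,
)

```text
clock: 1.1
ee_pos: [0.4999, 0.2791, 0.2449]
tcp_rot: [-1.017, 1.334, 1.022]
wrist_force: [0.1, 1.2, -0.2]
grip_width: 0.0854
```

```bash
python3 - <<'E'
from h import *
snap('wrist','w1');st()
E
```

```text
t 1.15 p [0.5079 0.2715 0.2447] F [ 5.6 -5.3  0.6] g 0.0855
[[-0.005 -0.964  0.267]
 [-0.011  0.267  0.964]
 [-1.     0.001 -0.012]]
[-0.548  0.51   0.024  1.651 -0.005  0.99   0.777]
```

View pics/w1.png

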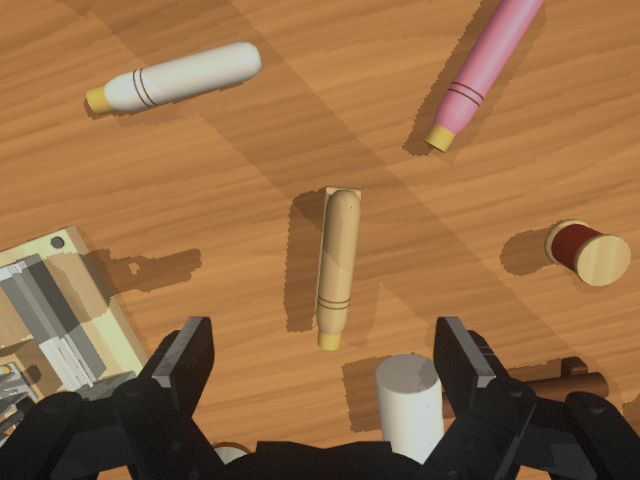

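```bash
python3 - <<'E'
from h import *
from scipy.optimize import least_squares
W=cloud('w1'); P=W.reshape(-1,3)
m=(np.abs(P[:,0]-.55)<.12)&(np.abs(P[:,1]-.272)<.07)&(P[:,2]>.038)&(P[:,2]<.07)
Q=P[m]; print(m.sum(),Q.max(0))
a=Q[:,:2]-Q[:,:2].mean(0); v=np.linalg.svd(a,full_matrices=False)[2][0]; v*=np.sign(v[0]); t=a@v
print(Q.mean(0),v,np.arctan2(v[1],v[0]),np.percentile(t,[0,1,50,99,100]).round(4))
# radius profile
n=np.array([-v[1],v[0]])
for lo in np.arange(-.08,.08,.015):
    k=(t>lo)&(t<lo+.015)
    if k.sum()>20: s=a[k]@n; print(round(lo+.0075,4),np.percentile(s,[2,98]).round(4),Q[k,2].max().round(4),Q[k,2].min().round(4))
def f(x,k): # y0,slope,z0,R
    yo=x[0]+x[1]*t[k]; s=a[k]@n; return np.hypot(s-yo,Q[k,2]-x[2])-x[3]
k=np.abs(t+.02)<.03
r=least_squares(f,[0,0,.042,.015],args=(k,),loss='soft_l1',f_scale=.001); print(r.x)
for u,v_ in ((345,192),(330,346),(337,270)): print(px('w1',u,v_))
E
```

```text
4970 [0.6280482  0.30971367 0.05951195]
[0.54722283 0.2771417  0.0539754 ] [ 0.94033364 -0.3402538 ] -0.3471867904793905 [-0.0662 -0.0651 -0.0029  0.0804  0.083 ]
-0.0725 [-0.0062  0.0071] 0.0512 0.0383
-0.0575 [-0.0126  0.0132] 0.0584 0.0414
-0.0425 [-0.0137  0.0145] 0.0593 0.0432
-0.0275 [-0.0138  0.0144] 0.0593 0.0423
-0.0125 [-0.0136  0.0144] 0.059 0.0429
0.0025 [-0.0139  0.0145] 0.0591 0.0418
0.0175 [-0.0136  0.0144] 0.0593 0.0427
0.0325 [-0.0139  0.0148] 0.0595 0.0419
0.0475 [-0.0137  0.0142] 0.0589 0.0421
0.0625 [-0.0115  0.0124] 0.0577 0.0453
0.0775 [-0.0102  0.0111] 0.0554 0.0431
[0.00078189 0.00067784 0.04271036 0.01490375]
[0.4855405  0.29977016 0.04823753]
[0.6214918  0.25209264 0.05405444]
[0.5476669  0.27716237 0.05748058]
```

```bash
python3 - <<'E'
from h import *
W=cloud('w1'); P=W.reshape(-1,3)
c=np.array([.5553,.2751]);v=np.array([np.cos(.346),-np.sin(.346)]);n=np.array([-v[1],v[0]])
t=(P[:,:2]-c)@v;s=(P[:,:2]-c)@n
m=(np.abs(t)<.1)&(np.abs(s)<.024)&(P[:,2]>.006)&(P[:,2]<.04)
for lo in np.arange(-.09,.09,.01):
    k=m&(t>lo)&(t<lo+.01)
    if k.sum()>3: print(round(lo,3),k.sum(),np.percentile(P[k,2],[2,50,98]).round(3),np.percentile(s[k],[2,98]).round(3))
crop('w1',270,170,400,370,3,'w1c')
E
```

```text
-0.08 13 [0.007 0.01  0.04 ] [-0.013  0.007]
-0.07 181 [0.006 0.01  0.024] [-0.017  0.017]
-0.06 35 [0.008 0.01  0.019] [-0.017 -0.003]
-0.05 29 [0.009 0.01  0.012] [-0.017 -0.015]
-0.04 28 [0.009 0.01  0.012] [-0.017 -0.015]
-0.03 26 [0.008 0.01  0.012] [-0.017 -0.015]
-0.02 29 [0.008 0.01  0.012] [-0.017 -0.015]
-0.01 26 [0.008 0.01  0.012] [-0.017 -0.015]
-0.0 26 [0.008 0.01  0.012] [-0.017 -0.015]
0.01 25 [0.008 0.01  0.012] [-0.017 -0.015]
0.02 23 [0.008 0.01  0.011] [-0.017 -0.015]
0.03 22 [0.009 0.01  0.012] [-0.017 -0.015]
0.04 22 [0.008 0.01  0.012] [-0.017 -0.015]
0.05 22 [0.009 0.01  0.012] [-0.017 -0.015]
```

View pics/w1c.png

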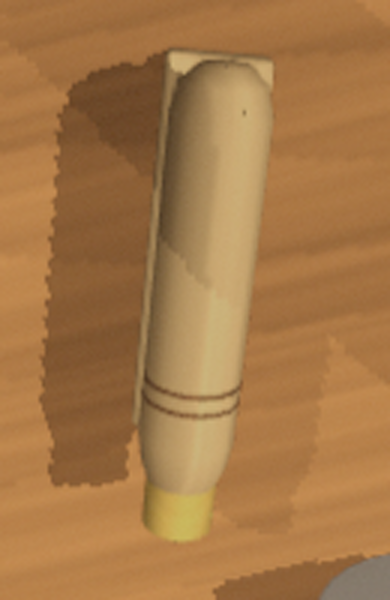

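Call:
drive_tool(
  claw=[1,1,1,1,1,1,1,1,1,1],
  travel=[
    [0,-0.003,0.02],
    [0.02,0,0],
    [0.03,0,0],
    [0.03,0,0],
    [0.03,0,0],
    [0.025,0,0],
    [0.015,0,0],
    [0.005,0,0],
    [0,0,0],
    [0,0,0],
  ],
  spin=[0.076,0,0,0,0,0,0,0,0,0],
)

```text
clock: 2.15
ee_pos: [0.5185, 0.2842, 0.0817]
tcp_rot: [-0.948, 1.371, 0.934]
wrist_force: [-0.1, -0.1, 0.0]
grip_width: 0.0853
```

```bash
python3 - <<'E'
from h import *
snap('wrist','w2');st()
E
```

```text
t 2.2 p [0.5186 0.2844 0.082 ] F [-0.4  0.7 -0.6] g 0.0856
[[-0.005 -0.936  0.353]
 [-0.014  0.353  0.936]
 [-1.    -0.    -0.015]]
[-0.565  0.738  0.035  1.758 -0.024  0.658  0.691]
```

View pics/w2.png

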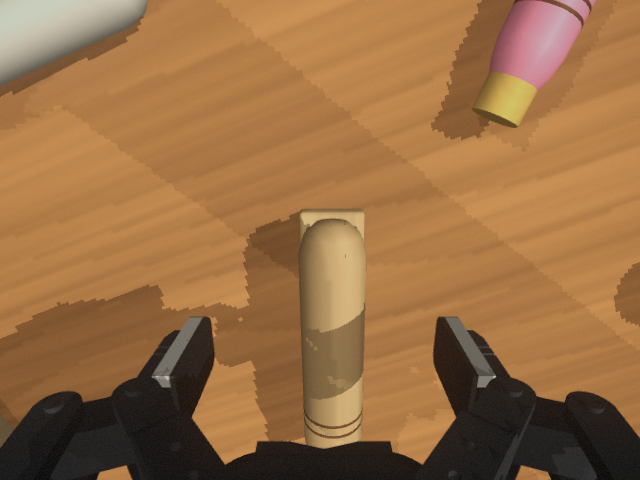

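Call:
drive_tool(
  claw=[1,1,1,1,0.2,0.2,0.2,0.2,0.2,0.2],
  travel=[
    [0.015,0.004,0.004],
    [0.015,0,0],
    [0.006,0,0],
    [0,0,0],
    [0,0,0],
    [0,0,0],
    [0,0,0],
    [0,0,0],
    [0,0,0],
    [0,0,0],
  ],
  spin=[0,0,0,0,0,0,0,0,0,0],
)

```text
clock: 3.2
ee_pos: [0.5167, 0.2888, 0.0483]
tcp_rot: [-0.95, 1.368, 0.932]
wrist_force: [-0.5, -0.0, -1.3]
grip_width: 0.0284
```

Call:
drive_tool(
  claw=[0,0,0,0,0,0,0,0,0,0],
  travel=[
    [0,0,0],
    [0,0,0],
    [-0.01,0,0],
    [-0.02,0,0],
    [-0.03,0,0],
    [-0.03,0,0],
    [-0.03,0,0],
    [-0.02,0,0],
    [-0.01,0,0],
    [0,0,0],
  ],
  spin=[0,0,0,0,0,0,0,0,0,0],
)

```text
clock: 4.2
ee_pos: [0.5157, 0.291, 0.2058]
tcp_rot: [-0.949, 1.371, 0.934]
wrist_force: [0.0, 0.5, -1.8]
grip_width: 0.0283
```

```bash
python3 - <<'E'
from h import *
st()
for n,(u,v) in dict(c_ll=(440,416),c_ul=(425,186),c_ur=(636,179),c_lr=(651,407)).items():
    print(n,np.round(px('t0',round(230+u/3.8),round(140+v/3.8)),4))
for tag in ('t0','s0'):
    P=cloud(tag).reshape(-1,3)
    m=(P[:,0]>.44)&(P[:,0]<.7)&(P[:,1]>-.2)&(P[:,1]<.07)
    b=m&(np.abs(P[:,2]-.018)<.006); Q=P[b]
    (cx,cy),(w,h),ang=cv2.minAreaRect((Q[:,:2]*1000).astype(np.float32)); print(tag,'board',Q.mean(0).round(4),(cx,cy),(w,h),ang)
    # V: z 40..60
    for lo,hi in ((.035,.06),(.075,.1)):
        k=m&(P[:,2]>lo)&(P[:,2]<hi)&(P[:,1]>-.05); Q=P[k]; print(lo,k.sum(),Q.min(0).round(3),Q.max(0).round(3))
    k=m&(P[:,2]>.1); print('hi',P[k].min(0).round(3),P[k].max(0).round(3))
E
```

```text
t 4.2 p [0.5157 0.291  0.2058] F [ 0.   0.5 -1.8] g 0.0283
[[-0.005 -0.936  0.353]
 [-0.015  0.353  0.936]
 [-1.    -0.001 -0.015]]
[-0.585  0.577  0.048  1.651 -0.02   0.926  0.677]
c_ll [0.4658 0.0183 0.0199]
c_ul [0.6429 0.0343 0.0282]
c_ur [ 0.655  -0.1295  0.0221]
c_lr [ 0.4762 -0.1431  0.0184]
t0 board [ 0.5458 -0.0575  0.0175] (562.4708862304688, -55.529998779296875) (200.97299194335938, 190.5983428955078) 4.108526706695557
0.035 470 [ 0.472 -0.043  0.035] [0.648 0.035 0.059]
0.075 139 [ 0.576 -0.044  0.076] [0.634 0.033 0.099]
hi [ 0.574 -0.177  0.1  ] [0.603 0.003 0.198]
s0 board [ 0.5618 -0.0726  0.0186] (563.9638061523438, -55.891021728515625) (202.56434631347656, 192.71469116210938) 3.3329033851623535
0.035 632 [ 0.472 -0.046  0.035] [0.654 0.034 0.06 ]
0.075 234 [ 0.622 -0.046  0.075] [0.638 0.033 0.097]
hi [ 0.575 -0.178  0.1  ] [0.606 0.004 0.198]
```

Call:
drive_tool(
  claw=[0,0,0,0,0,0,0,0,0,0],
  travel=[
    [-0.025,0,0],
    [-0.025,0,0],
    [-0.025,0,0],
    [-0.02,0,0],
    [0,-0.01,-0.04],
    [0,-0.015,-0.05],
    [0,-0.015,-0.05],
    [0,-0.015,-0.05],
    [0,-0.013,-0.03],
    [0,0,-0.01],
  ],
  spin=[-0.11,-0.11,-0.11,-0.104,0,0,0,0,0,0],
)

```text
clock: 5.2
ee_pos: [0.6004, 0.0675, 0.2918]
tcp_rot: [-1.286, 1.2, 1.3]
wrist_force: [0.2, -0.2, -2.2]
grip_width: 0.0282
```

```bash
python3 - <<'E'
from h import *
snap('wrist','w3');st()
E
```

```text
t 5.25 p [0.5996 0.0662 0.2916] F [-0.3 -2.6 -0.8] g 0.0283
[[-0.034 -0.994 -0.102]
 [-0.025 -0.101  0.995]
 [-0.999  0.036 -0.022]]
[-0.132  0.525 -0.038  1.479  0.042  1.176  1.49 ]
```

View pics/w3.png

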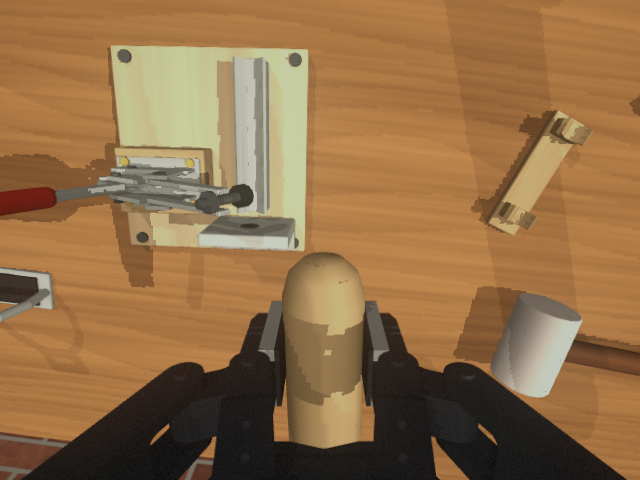

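```bash
cat > fit.py <<'E'
from h import *
import sys
W=cloud(sys.argv[1]); P=W.reshape(-1,3)
m=(P[:,0]>.44)&(P[:,0]<.7)&(P[:,1]>-.2)&(P[:,1]<.07)
b=m&(np.abs(P[:,2]-.018)<.006); Q=P[b]
r=cv2.minAreaRect((Q[:,:2]*1000).astype(np.float32)); print('board z',np.median(Q[:,2]),r)
yaw=float(sys.argv[2]); 
a=np.array([np.cos(yaw),np.sin(yaw)]);n=np.array([-a[1],a[0]])
# jig frame guess
o=np.array([float(sys.argv[3]),float(sys.argv[4])])
X=(P[:,:2]-o)@a;Y=(P[:,:2]-o)@n;Z=P[:,2]
for lo in np.arange(-.12,.03,.015):
    k=m&(np.abs(Y)<.03)&(X>lo)&(X<lo+.015)&(Z>.028)&(Z<.07)
    if k.sum()>10:
        ys=Y[k]; i=(Z[k]<np.percentile(Z[k],15)); print(round(lo+.0075,4),k.sum(),'Yedges',np.percentile(ys,[1,99]).round(4),'Z',np.percentile(Z[k],[1,50,99]).round(4),'Ylow',np.median(ys[i]).round(4))
k=m&(np.abs(Y)<.06)&(X>.02)&(X<.07)&(Z>.05)&(Z<.1)
print('plate X',np.percentile(X[k],[1,5,50,95,99]).round(4),'Y',np.percentile(Y[k],[1,99]).round(4),Z[k].max())
k=m&(Z>.1)&(np.abs(X)<.05);print('clamp X',np.percentile(X[k],[2,50,98]).round(4),'Y',np.percentile(Y[k],[0,100]).round(4),Z[k].max())
E
python3 fit.py w3 0.073 0.59 -0.01; python3 - <<'E'
from h import *
st()
W=cloud('w3'); p,d,c=load('w3')
for u,v in ((62,195),(10,203),(240,195),(205,203),(124,56),(295,60),(142,237)): print((u,v),px('w3',u,v).round(4))
E
```

```text
board z 0.018626113734566595 ((563.8193359375, -55.24353790283203), (201.1067352294922, 190.3695068359375), 4.278489589691162)
-0.1125 480 Yedges [-0.0121  0.0154] Z [0.0318 0.0446 0.0506] Ylow 0.0034
-0.0975 597 Yedges [-0.0124  0.0161] Z [0.0324 0.0443 0.0509] Ylow 0.0019
-0.0825 580 Yedges [-0.0127  0.016 ] Z [0.0326 0.0446 0.0504] Ylow 0.0017
-0.0675 589 Yedges [-0.0124  0.016 ] Z [0.0287 0.0444 0.0506] Ylow 0.004
-0.0525 571 Yedges [-0.0129  0.0159] Z [0.0297 0.0445 0.0507] Ylow 0.0031
-0.0375 528 Yedges [-0.0122  0.0158] Z [0.0301 0.0443 0.0505] Ylow 0.0042
-0.0225 525 Yedges [-0.0128  0.0158] Z [0.0312 0.0446 0.0505] Ylow 0.0036
-0.0075 442 Yedges [-0.0121  0.0164] Z [0.0319 0.0443 0.0505] Ylow 0.0031
0.0075 231 Yedges [0.0014 0.0163] Z [0.0324 0.0442 0.0506] Ylow 0.005
0.0225 234 Yedges [-0.012   0.0162] Z [0.0287 0.0442 0.0507] Ylow 0.0037
plate X [0.0331 0.0335 0.0347 0.0441 0.0452] Y [-0.0368  0.0419] 0.09264442205049589
clamp X [-0.0159  0.0075  0.0396] Y [-0.1467  0.0814] 0.36123377874162765
t 5.25 p [0.5996 0.0662 0.2916] F [-0.3 -2.6 -0.8] g 0.0283
[[-0.034 -0.994 -0.102]
 [-0.025 -0.101  0.995]
 [-0.999  0.036 -0.022]]
[-0.132  0.525 -0.038  1.479  0.042  1.176  1.49 ]
(62, 195) [ 0.5938 -0.1347  0.1335]
(10, 203) [ 0.595  -0.1495  0.1659]
(240, 195) [ 0.5834 -0.0039  0.1142]
(205, 203) [ 0.5854 -0.0217  0.146 ]
(124, 56) [ 0.4804 -0.1411  0.0214]
(295, 60) [0.4687 0.0212 0.0211]
(142, 237) [ 0.6589 -0.1278  0.0214]
```

Call:
drive_tool(
  claw=[0,0,0,0,0,0,0,0,0,0],
  travel=[
    [0,0,0],
    [0,0.02,-0.01],
    [0,0.025,-0.012],
    [0,0.025,-0.012],
    [0,0.025,-0.012],
    [0,0.025,-0.012],
    [0,0.02,-0.01],
    [0,0.01,-0.004],
    [0,0,0],
    [0,0,0],
  ],
  spin=[0.028,0,0,0,0,0,0,0,0,0],
)

```text
clock: 6.25
ee_pos: [0.444, 0.0031, 0.2938]
tcp_rot: [-1.269, 1.202, 1.312]
wrist_force: [0.8, -0.2, -1.4]
grip_width: 0.0284
```

```bash
cat > jig.py <<'E'
from h import *
from scipy.spatial.transform import Rotation as Ro
yaw=.073; o=np.array([.5849,-.0086]);a=np.array([np.cos(yaw),np.sin(yaw)]);n=np.array([-a[1],a[0]])
def js():
    s=robot.sense(); p=np.array(s['ee_pos']); R=Ro.from_rotvec(s['tcp_rot']).as_matrix(); h=-R[:,1]
    f=p+.003*R[:,0]+h*.116+R[:,0]*.0035
    print('t',round(s['clock'],2),'TCP jig',((p[:2]-o)@a).round(4),((p[:2]-o)@n).round(4),'z',p[2].round(4),'ferr jig',((f[:2]-o)@a).round(4),((f[:2]-o)@n).round(4),f[2].round(4),'F',np.round(s['wrist_force'],1),'Fjig',(np.array(s['wrist_force'])[:2]@a).round(1),'g',round(s['grip_width'],4))
    print('yaw err',(np.arctan2(h[1],h[0])-yaw).round(4),'toolx',R[:,0].round(3),'pitch',h[2].round(3), 'roll',R[2,2].round(3))
if __name__=='__main__': js()
E
python3 jig.py
```

```text
t 6.25 TCP jig -0.1397 0.0219 z 0.2938 ferr jig -0.0242 0.025 0.2819 F [ 0.8 -0.2 -1.4] Fjig 0.8 g 0.0284
yaw err 0.0274 toolx [-0.046 -0.013 -0.999] pitch -0.047 roll -0.009
```

Call:
drive_tool(
  claw=[0,0,0,0,0,0,0,0,0,0],
  travel=[
    [0,0,-0.01],
    [0.01,-0.004,-0.01],
    [0.02,-0.004,0],
    [0.025,0,0],
    [0.025,0,0],
    [0.025,0,0],
    [0.025,0,0],
    [0.02,0,0],
    [0.01,0,0],
    [0,0,0],
  ],
  spin=[0.027,0,0,0,0,0,0,0,0,0],
  grip_force=40,
)

```text
clock: 7.25
ee_pos: [0.4579, -0.0243, 0.1212]
tcp_rot: [-1.25, 1.217, 1.282]
wrist_force: [-0.5, 0.2, -1.4]
grip_width: 0.0287
```

```bash
python3 jig.py
```

```text
t 7.25 TCP jig -0.1278 -0.0064 z 0.1212 ferr jig -0.0122 -0.0071 0.11 F [-0.5  0.2 -1.4] Fjig -0.5 g 0.0287
yaw err -0.0058 toolx [-0.039 -0.016 -0.999] pitch -0.04 roll -0.013
```

Call:
drive_tool(
  claw=[0,0,0,0,0,0,0,0,0,0],
  travel=[
    [0,0.01,0.003],
    [0,0.004,0.003],
    [0,0,0],
    [0.005,0,0],
    [0.005,0,0],
    [0.005,0,0],
    [0.005,0,0],
    [0,0,0],
    [0,0,0],
    [0,0,0],
  ],
  spin=[-0.006,0,0,0,0,0,0,0,0,0],
)

```text
clock: 8.25
ee_pos: [0.4444, -0.0201, 0.101]
tcp_rot: [-1.257, 1.21, 1.282]
wrist_force: [0.2, 0.1, -2.2]
grip_width: 0.0281
```

```bash
python3 - <<'E'
from jig import *
js(); snap('scene','s1');snap('top','t1')
crop('s1',230,220,380,360,4,'s1c');crop('t1',310,160,440,280,4,'t1c')
E
```

```text
t 8.25 TCP jig -0.1409 -0.0013 z 0.101 ferr jig -0.0252 -0.0014 0.0905 F [ 0.2  0.1 -2.2] Fjig 0.2 g 0.0281
yaw err -0.0004 toolx [-0.034 -0.016 -0.999] pitch -0.035 roll -0.013
```

View pics/s1c.png

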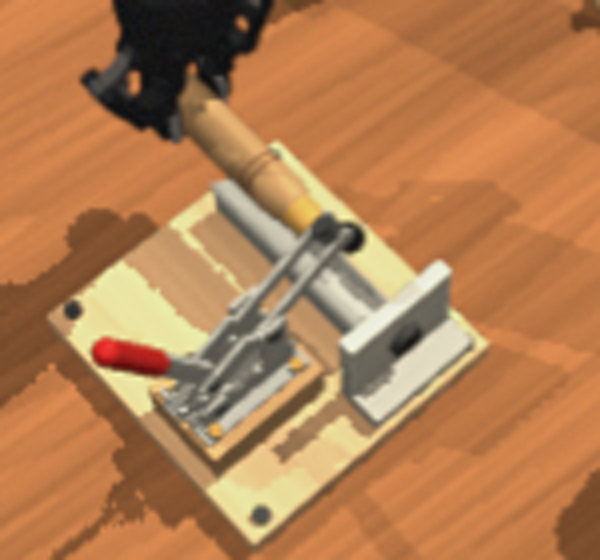

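View pics/t1c.png

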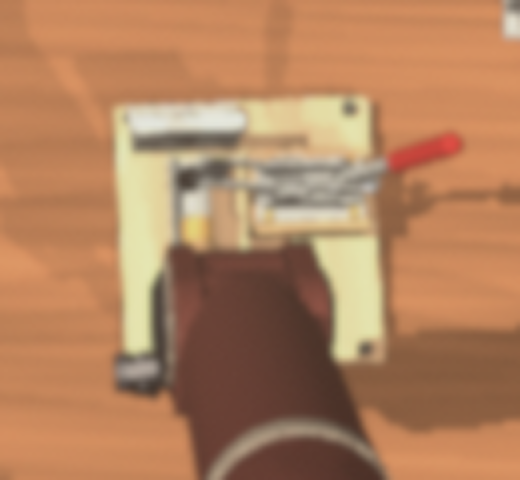

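Call:
drive_tool(
  claw=[0,0,0,0,0,0,0,0,0,0],
  travel=[
    [0.005,0,0.002],
    [0.007,0,0],
    [0.006,0,0],
    [0.004,0,0],
    [0.003,0,0],
    [0.002,0,0],
    [0.002,0,0],
    [0.002,0,0],
    [0,0,0],
    [0,0,0],
  ],
  spin=[0,0,0,0,0,0,0,0,0,0],
)

```text
clock: 9.35
ee_pos: [0.4437, -0.0186, 0.0675]
tcp_rot: [-1.258, 1.21, 1.28]
wrist_force: [-0.5, -0.1, -1.1]
grip_width: 0.0281
```

```bash
python3 jig.py
```

```text
t 9.35 TCP jig -0.1416 0.0003 z 0.0675 ferr jig -0.0259 0.0001 0.0571 F [-0.5 -0.1 -1.1] Fjig -0.5 g 0.0281
yaw err -0.0007 toolx [-0.033 -0.016 -0.999] pitch -0.034 roll -0.014
```

Call:
drive_tool(
  claw=[0,0,0,0,0,0,0,0,0,0],
  travel=[
    [0.001,0,0],
    [0.001,0,0],
    [0.001,0,0],
    [0.001,0,0],
    [0.001,0,0],
    [0,0,0],
    [0,0,0],
    [0,0,0],
    [0,0,0],
    [0,0,0],
  ],
  spin=[0,0,0,0,0,0,0,0,0,0],
)

```text
clock: 10.35
ee_pos: [0.4439, -0.0191, 0.0645]
tcp_rot: [-1.259, 1.208, 1.277]
wrist_force: [-1.9, -0.3, 3.1]
grip_width: 0.0284
```

```bash
python3 jig.py
```

```text
t 10.35 TCP jig -0.1414 -0.0002 z 0.0645 ferr jig -0.0257 -0.0005 0.0544 F [-1.9 -0.3  3.1] Fjig -1.9 g 0.0284
yaw err -0.0021 toolx [-0.03  -0.016 -0.999] pitch -0.031 roll -0.014
```

Call:
drive_tool(
  claw=[0,0,0,0,0,0,0,0,0,0],
  travel=[
    [0,-0.005,0],
    [0,-0.007,0],
    [-0.0004,-0.007,0],
    [-0.0004,-0.007,0],
    [-0.0004,-0.007,0],
    [-0.0004,-0.006,0],
    [0,-0.004,0],
    [0,-0.002,0],
    [0,0,0],
    [0,0,0],
  ],
  spin=[0,0,0,0,0,0,0,0,0,0],
)

```text
clock: 11.35
ee_pos: [0.4476, -0.0184, 0.0637]
tcp_rot: [-1.211, 1.282, 1.346]
wrist_force: [-3.0, -0.2, 5.8]
grip_width: 0.0283
```

```bash
python3 jig.py
```

```text
t 11.35 TCP jig -0.1376 0.0002 z 0.0637 ferr jig -0.0234 -0.0004 0.0426 F [-3.  -0.2  5.8] Fjig -3.0 g 0.0283
yaw err -0.0047 toolx [-0.126 -0.022 -0.992] pitch -0.127 roll -0.013
```

```bash
python3 - <<'E'
from jig import *
st(); snap('scene','s2'); crop('s2',230,220,380,360,4,'s2c');snap('wrist','w4')
E
```

```text
t 11.35 p [ 0.4476 -0.0184  0.0637] F [-3.  -0.2  5.8] g 0.0283
[[-0.126 -0.99  -0.07 ]
 [-0.022 -0.068  0.997]
 [-0.992  0.127 -0.013]]
[-0.015  0.664 -0.007  2.081  0.047  0.523  1.577]
```

View pics/s2c.png

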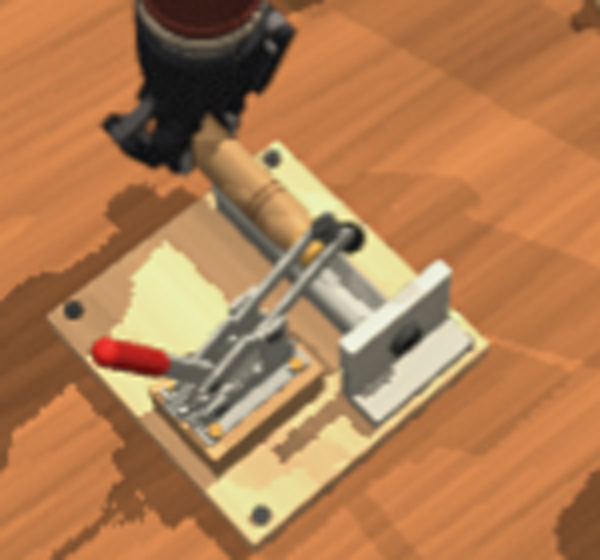

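View pics/w4.png

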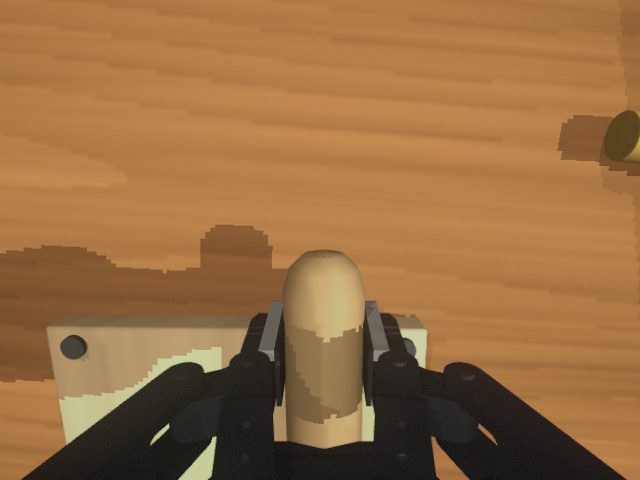

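```bash
python3 - <<'E'
from jig import *
for tag,pts in (('s2',[(270,195),(290,225),(298,233),(305,240),(308,245),(311,283),(313,252),(316,256),(319,279),(317,280)]),):
    pass
crop('s2',270,240,330,310,10,'s2d')
for tag in('s1','s2'):
    P=cloud(tag); p=load(tag)[0].astype(int)
    X=(P[...,:2]-o)@a;Y=(P[...,:2]-o)@n;Z=P[...,2]
    m=(np.abs(Y)<.03)&(X>-.13)&(X<.02)&(Z>.052)
    for lo in np.arange(-.13,.02,.01):
        k=m&(X>lo)&(X<lo+.01)
        if k.sum()>3: print(tag,round(lo,3),k.sum(),'Zmax',np.percentile(Z[k],[50,95]).round(4),'Y',np.percentile(Y[k],[3,97]).round(4),p[k].mean(0).round(0))
E
```

```text
s1 -0.13 571 Zmax [0.4467 0.4683] Y [-0.0294  0.0262] [78. 46. 37.]
s1 -0.12 667 Zmax [0.4198 0.4468] Y [-0.0291  0.0276] [83. 47. 37.]
s1 -0.11 1001 Zmax [0.3117 0.4207] Y [-0.0256  0.0272] [74. 45. 37.]
s1 -0.1 668 Zmax [0.3825 0.407 ] Y [-0.0275  0.0275] [74. 42. 33.]
s1 -0.09 57 Zmax [0.107  0.3897] Y [-0.0267  0.0289] [161. 120.  79.]
s1 -0.08 45 Zmax [0.1058 0.1099] Y [-0.0151  0.0112] [158. 119.  79.]
s1 -0.07 49 Zmax [0.1051 0.109 ] Y [-0.0154  0.0128] [183. 142.  93.]
s1 -0.06 53 Zmax [0.1042 0.1091] Y [-0.0146  0.0102] [193. 152.  99.]
s1 -0.05 47 Zmax [0.101  0.1063] Y [-0.0132  0.0095] [196. 155.  98.]
s1 -0.04 38 Zmax [0.1001 0.1037] Y [-0.0119  0.0073] [207. 166.  83.]
s1 -0.03 16 Zmax [0.1003 0.103 ] Y [-0.0116  0.0058] [192. 154.  86.]
s1 -0.01 44 Zmax [0.132  0.1465] Y [-0.0285  0.0073] [125. 118.  99.]
s1 -0.0 93 Zmax [0.131  0.1457] Y [-0.027   0.0093] [96. 92. 79.]
s1 0.01 11 Zmax [0.1273 0.1339] Y [-0.0269  0.0056] [121. 116. 103.]
s2 -0.13 587 Zmax [0.4845 0.5081] Y [-0.0289  0.0261] [78. 43. 34.]
s2 -0.12 552 Zmax [0.4626 0.4855] Y [-0.0291  0.0259] [80. 44. 34.]
s2 -0.11 498 Zmax [0.4405 0.4621] Y [-0.0294  0.0263] [87. 48. 37.]
s2 -0.1 579 Zmax [0.4123 0.4371] Y [-0.0288  0.0274] [83. 48. 38.]
s2 -0.09 843 Zmax [0.2823 0.4101] Y [-0.0241  0.0282] [76. 46. 37.]
s2 -0.08 518 Zmax [0.3168 0.391 ] Y [-0.0277  0.0286] [88. 48. 37.]
s2 -0.07 422 Zmax [0.3532 0.3694] Y [-0.0279  0.0287] [85. 47. 36.]
s2 -0.06 55 Zmax [0.0707 0.3461] Y [-0.0249  0.0292] [171. 130.  86.]
s2 -0.05 46 Zmax [0.068  0.0735] Y [-0.0129  0.0105] [196. 154. 100.]
s2 -0.04 9 Zmax [0.0688 0.0713] Y [-0.0129  0.0043] [180. 147. 100.]
s2 -0.03 24 Zmax [0.0649 0.0696] Y [-0.0117  0.0031] [161. 129.  77.]
s2 -0.01 48 Zmax [0.132  0.1472] Y [-0.0287  0.008 ] [127. 119.  97.]
s2 -0.0 86 Zmax [0.1309 0.1451] Y [-0.029   0.0094] [98. 94. 81.]
s2 0.01 13 Zmax [0.1302 0.1389] Y [-0.0257 -0.008 ] [116. 113. 102.]
```

View pics/s2d.png

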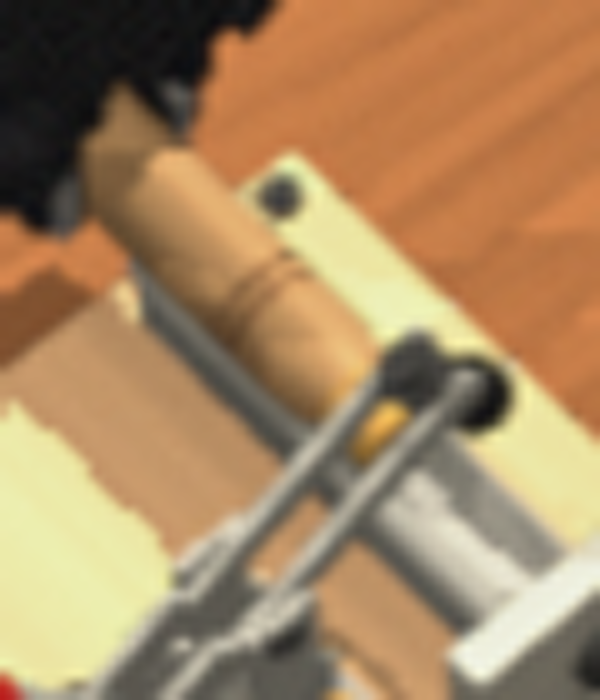

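Call:
drive_tool(
  claw=[0,0,0,0,0,0,0,0,0,0],
  travel=[
    [-0.004,0.002,0],
    [-0.004,0.002,0],
    [-0.002,0,0],
    [0,0,0],
    [-0.0006,-0.005,0],
    [-0.0006,-0.005,0],
    [-0.0006,-0.005,0],
    [0,0,0],
    [0,0,0],
    [0,0,0],
  ],
  spin=[0,0,0,0,0,0,0,0,0,0],
)

```text
clock: 12.45
ee_pos: [0.4627, -0.0164, 0.0731]
tcp_rot: [-1.212, 1.28, 1.347]
wrist_force: [-0.3, 0.7, -1.7]
grip_width: 0.0284
```

```bash
python3 jig.py
```

```text
t 12.45 TCP jig -0.1225 0.0012 z 0.0731 ferr jig -0.0082 0.0007 0.052 F [-0.3  0.7 -1.7] Fjig -0.2 g 0.0284
yaw err -0.0028 toolx [-0.125 -0.021 -0.992] pitch -0.126 roll -0.012
```

Call:
drive_tool(
  claw=[0,0,0,0,0,0,0,0,0,0],
  travel=[
    [0,0.004,0],
    [0.003,0,-0.001],
    [0.003,0,0],
    [0.002,0,0],
    [0,0,0],
    [0,0,0],
    [0,0,0],
    [0,0,0],
    [0,0,0],
    [0,0,0],
  ],
  spin=[0,0,0,0,0,0,0,0,0,0],
)

```text
clock: 13.45
ee_pos: [0.4569, -0.0179, 0.066]
tcp_rot: [-1.212, 1.28, 1.347]
wrist_force: [-0.8, 0.3, 0.6]
grip_width: 0.0283
```

```bash
python3 jig.py
```

```text
t 13.45 TCP jig -0.1283 0.0 z 0.066 ferr jig -0.0141 -0.0004 0.0449 F [-0.8  0.3  0.6] Fjig -0.8 g 0.0283
yaw err -0.0029 toolx [-0.125 -0.021 -0.992] pitch -0.126 roll -0.012
```

Call:
drive_tool(
  claw=[0.5,0.5,0.5,0.5,0.5,0.5,0.5,0.5,0,0],
  travel=[
    [0,0,0],
    [0,0,0],
    [0,0,0],
    [-0.004,0,0],
    [-0.003,0,0],
    [-0.002,0,0],
    [0,0,0],
    [0,0,0],
    [0,0,0],
    [0,0,0],
  ],
  spin=[0,0,0,0,0,0,0,0,0,0],
)

```text
clock: 14.45
ee_pos: [0.4588, -0.0175, 0.0759]
tcp_rot: [-1.212, 1.279, 1.346]
wrist_force: [0.0, -0.1, 2.1]
grip_width: 0.0281
```

```bash
python3 - <<'E'
from jig import *
js(); snap('scene','s3'); crop('s3',230,220,350,320,5,'s3c')
E
```

```text
t 14.45 TCP jig -0.1265 0.0003 z 0.0759 ferr jig -0.0122 -0.0001 0.0549 F [ 0.  -0.1  2.1] Fjig 0.0 g 0.0281
yaw err -0.0028 toolx [-0.124 -0.021 -0.992] pitch -0.125 roll -0.012
```

View pics/s3c.png

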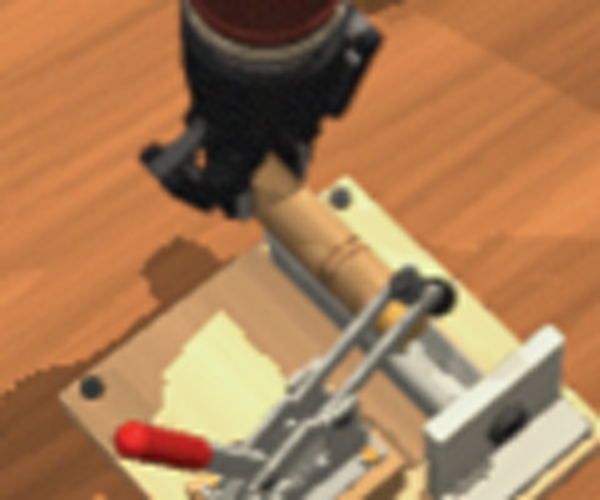

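Call:
drive_tool(
  claw=[0,0,0,0,0,0,0,0,0,0],
  travel=[
    [0,0,0],
    [-0.0012,-0.005,0],
    [-0.0006,-0.005,0],
    [-0.0006,-0.005,0],
    [-0.0006,-0.005,0],
    [-0.0006,-0.005,0],
    [0,0,0],
    [0,0,0],
    [0,0,0],
    [0,0,0],
  ],
  spin=[0,0,0,0,0,0,0,0,0,0],
)

```text
clock: 15.5
ee_pos: [0.4687, -0.0168, 0.0765]
tcp_rot: [-1.19, 1.311, 1.376]
wrist_force: [-2.8, -0.2, 4.3]
grip_width: 0.0284
```

```bash
python3 jig.py
```

```text
t 15.5 TCP jig -0.1165 0.0003 z 0.0765 ferr jig -0.0032 -0.0003 0.0507 F [-2.8 -0.2  4.3] Fjig -2.8 g 0.0284
yaw err -0.0047 toolx [-0.165 -0.023 -0.986] pitch -0.167 roll -0.011
```

Call:
drive_tool(
  claw=[0,0,0,0,0,0,0,0,0,0],
  travel=[
    [-0.004,0,0],
    [-0.003,0,0],
    [-0.001,-0.006,0],
    [-0.001,-0.006,0],
    [-0.001,-0.006,0],
    [-0.001,-0.006,0],
    [-0.001,-0.005,0],
    [0,0,0],
    [0,0,0],
    [0,0,0],
  ],
  spin=[0,0,0,0,0,0,0,0,0,0],
)

```text
clock: 16.5
ee_pos: [0.5052, -0.0145, 0.0825]
tcp_rot: [-1.192, 1.308, 1.372]
wrist_force: [0.7, -0.4, -1.0]
grip_width: 0.0281
```

```bash
python3 - <<'E'
from jig import *
js(); snap('scene','s4'); crop('s4',230,220,350,320,5,'s4c')
E
```

```text
t 16.5 TCP jig -0.08 -0.0001 z 0.0825 ferr jig 0.0335 -0.0007 0.0573 F [ 0.7 -0.4 -1. ] Fjig 0.7 g 0.0281
yaw err -0.0048 toolx [-0.16  -0.023 -0.987] pitch -0.162 roll -0.012
```

View pics/s4c.png

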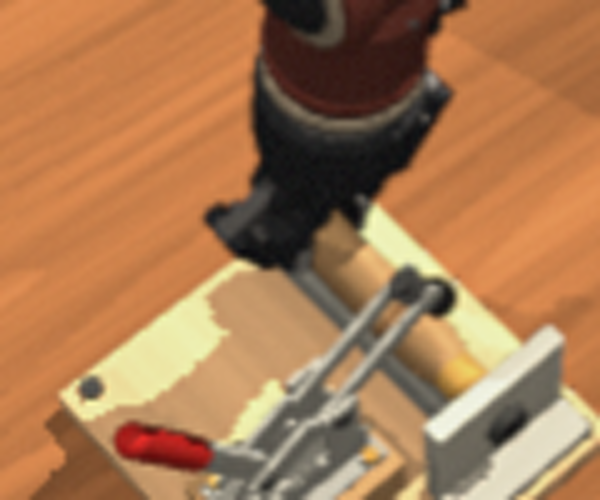

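Call:
drive_tool(
  claw=[0,0,0,0,0,0.6,0.6,0.6,0.6,0.6],
  travel=[
    [0.002,0,0],
    [0.002,0,0],
    [0.002,0,0],
    [0,0,0],
    [0,0,0],
    [0,0,0],
    [0,0,0],
    [0,0,0],
    [-0.01,0,0],
    [-0.02,0,0],
  ],
  spin=[0,0,0,0,0,0,0,0,0,0],
)

```text
clock: 17.55
ee_pos: [0.5069, -0.0141, 0.1058]
tcp_rot: [-1.189, 1.312, 1.376]
wrist_force: [0.1, -0.9, -0.1]
grip_width: 0.051
```

```bash
python3 jig.py
```

```text
t 17.55 TCP jig -0.0782 0.0002 z 0.1058 ferr jig 0.0351 -0.0004 0.0801 F [ 0.1 -0.9 -0.1] Fjig 0.0 g 0.051
yaw err -0.005 toolx [-0.166 -0.023 -0.986] pitch -0.167 roll -0.012
```

Call:
drive_tool(
  claw=[0.6,0.3,0,0,0,0,0,0,0,0],
  travel=[
    [0,0.005,0],
    [0,0.015,0],
    [0,0.02,0],
    [0,0.015,0],
    [0,0.005,0],
    [0.01,0,0],
    [0.015,0,0],
    [0.015,0,0],
    [0.01,0,0],
    [0,0,0],
  ],
  spin=[0,0,0,0,0,0,0,0,0,0],
)

```text
clock: 18.55
ee_pos: [0.4414, -0.0193, 0.0649]
tcp_rot: [-1.195, 1.304, 1.368]
wrist_force: [-0.2, 0.7, 0.4]
grip_width: 0.0
```

```bash
python3 - <<'E'
from jig import *
js(); snap('wrist','w5');snap('scene','s5'); crop('s5',230,220,350,320,5,'s5c')
E
```

```text
t 18.55 TCP jig -0.1439 -0.0002 z 0.0649 ferr jig -0.0303 -0.0008 0.0403 F [-0.2  0.7  0.4] Fjig -0.2 g 0.0
yaw err -0.0048 toolx [-0.155 -0.023 -0.988] pitch -0.156 roll -0.012
```

View pics/s5c.png

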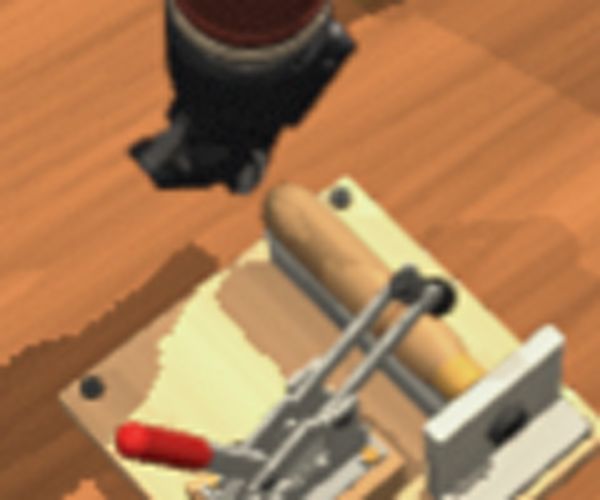

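View pics/w5.png

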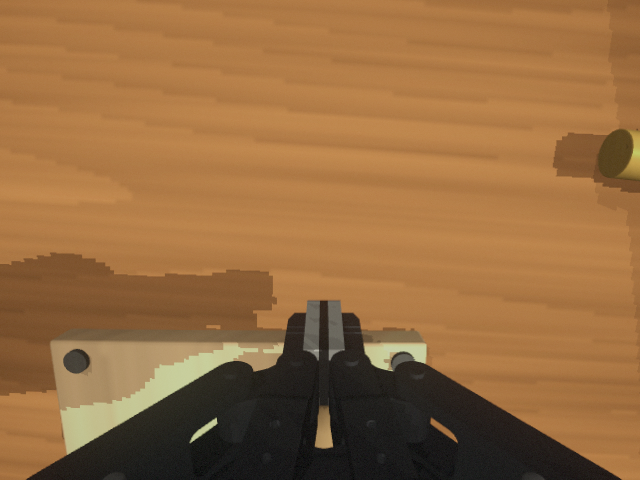

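Call:
drive_tool(
  claw=[0,0,0,0,0,0,0,0,0,0],
  travel=[
    [-0.0005,-0.003,0],
    [-0.0005,-0.003,0],
    [-0.0005,-0.003,0],
    [-0.0003,-0.002,0],
    [-0.0003,-0.002,0],
    [-0.0003,-0.002,0],
    [-0.0003,-0.002,0],
    [-0.0003,-0.002,0],
    [-0.0003,-0.002,0],
    [-0.0003,-0.002,0],
  ],
  spin=[0,0,0,0,0,0,0,0,0,0],
)

```text
clock: 19.65
ee_pos: [0.4634, -0.0178, 0.067]
tcp_rot: [-1.191, 1.309, 1.372]
wrist_force: [-5.4, -0.0, 4.5]
grip_width: -0.0
```

```bash
python3 jig.py
```

```text
t 19.65 TCP jig -0.1219 -0.0003 z 0.067 ferr jig -0.0085 -0.001 0.0416 F [-5.4 -0.   4.5] Fjig -5.4 g -0.0
yaw err -0.0053 toolx [-0.162 -0.023 -0.987] pitch -0.163 roll -0.012
```

Call:
drive_tool(
  claw=[0,0,0,0,0,0,0,0,0,0],
  travel=[
    [-0.0004,-0.002,0],
    [-0.0004,-0.002,0],
    [-0.0004,-0.002,0],
    [-0.0006,-0.003,0],
    [-0.0006,-0.003,0],
    [-0.0006,-0.003,0],
    [-0.0006,-0.003,0],
    [-0.0006,-0.003,0],
    [-0.0006,-0.003,0],
    [-0.0006,-0.003,0],
  ],
  spin=[0,0,0,0,0,0,0,0,0,0],
)

```text
clock: 20.65
ee_pos: [0.4639, -0.0178, 0.0676]
tcp_rot: [-1.156, 1.359, 1.418]
wrist_force: [-7.4, -0.2, 5.4]
grip_width: 0.0002
```

```bash
python3 - <<'E'
from jig import *
js(); snap('scene','s6'); crop('s6',230,220,350,320,5,'s6c')
E
```

```text
t 20.65 TCP jig -0.1214 -0.0003 z 0.0676 ferr jig -0.0099 -0.0012 0.0349 F [-7.4 -0.2  5.4] Fjig -7.4 g 0.0002
yaw err -0.0074 toolx [-0.226 -0.026 -0.974] pitch -0.227 roll -0.011
```

View pics/s6c.png

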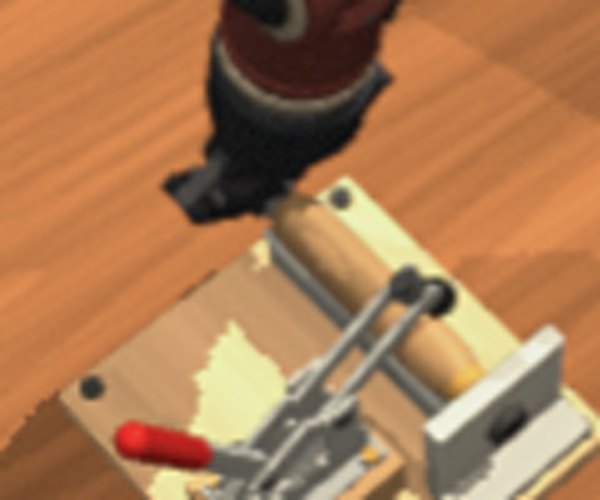

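Call:
drive_tool(
  claw=[0,0,0,0,0,0,0,0,0,0],
  travel=[
    [0,0,0],
    [0,0,0],
    [0,0,0],
    [0,0,0],
    [0,0,0],
    [0,0,0],
    [-0.0007,-0.003,0],
    [-0.001,-0.004,0],
    [-0.0012,-0.005,0],
    [-0.0012,-0.005,0],
  ],
  spin=[0,0,0,0,0,0,0,0,0,0],
)

```text
clock: 21.7
ee_pos: [0.4642, -0.0177, 0.0679]
tcp_rot: [-1.132, 1.391, 1.448]
wrist_force: [-9.2, 0.6, 7.7]
grip_width: -0.0002
```

```bash
python3 - <<'E'
from jig import *
js()
E
```

```text
t 21.7 TCP jig -0.121 -0.0003 z 0.0679 ferr jig -0.011 -0.0013 0.0305 F [-9.2  0.6  7.7] Fjig -9.1 g -0.0002
yaw err -0.0087 toolx [-0.267 -0.028 -0.963] pitch -0.269 roll -0.011
```

Call:
drive_tool(
  claw=[0,0,0,0,0,0,0,0,0,0],
  travel=[
    [0,0,0],
    [0,0,0],
    [0,0,0],
    [0,0,0],
    [-0.001,0,0],
    [-0.001,0,0],
    [-0.0015,-0.004,0],
    [-0.002,-0.006,0],
    [-0.0025,-0.008,0],
    [-0.0025,-0.008,0],
  ],
  spin=[0,0,0,0,0,0,0,0,0,0],
)

```text
clock: 22.7
ee_pos: [0.4647, -0.0178, 0.0686]
tcp_rot: [-1.092, 1.441, 1.495]
wrist_force: [-13.8, -0.6, 5.0]
grip_width: 0.0002
```

```bash
python3 - <<'E'
from jig import *
js()
E
```

```text
t 22.7 TCP jig -0.1206 -0.0004 z 0.0686 ferr jig -0.0134 -0.0016 0.0238 F [-13.8  -0.6   5. ] Fjig -13.8 g 0.0002
yaw err -0.0106 toolx [-0.332 -0.031 -0.943] pitch -0.333 roll -0.01
```

Call:
drive_tool(
  claw=[0,0,0,0,0,0,0,0,0,0],
  travel=[
    [0,0.008,0],
    [0,0.015,0],
    [-0.025,0.01,0],
    [-0.028,0.01,0],
    [-0.028,0.01,0],
    [-0.028,0.01,0],
    [-0.024,-0.015,0],
    [-0.024,-0.023,0],
    [-0.024,-0.02,0],
    [0,0,0],
  ],
  spin=[0.01,0,0,0,0,0,0,0,0,0],
)

```text
clock: 23.7
ee_pos: [0.5379, -0.0112, 0.2551]
tcp_rot: [-1.121, 1.403, 1.442]
wrist_force: [-0.7, -0.9, -0.8]
grip_width: -0.0003
```

```bash
python3 - <<'E'
from jig import *
js(); snap('scene','s7'); crop('s7',230,220,350,320,5,'s7c')
snap('wrist','w7')
P=cloud('s7'); p=load('s7')[0].astype(int)
X=(P[...,:2]-o)@a;Y=(P[...,:2]-o)@n;Z=P[...,2]
red=(p[...,0]>110)&(p[...,1]<50)&(p[...,2]<50)&(Z>.1)&(Z<.25)&(Y<-.1)&(Y>-.25)
print(red.sum(),np.c_[X[red],Y[red],Z[red]].mean(0),np.percentile(Y[red],[2,98]),np.percentile(Z[red],[2,98]),np.percentile(X[red],[2,98]))
q=np.polyfit(Y[red],Z[red],1);print(q,np.degrees(np.arctan(q[0])))
E
```

```text
t 23.7 TCP jig -0.047 0.0008 z 0.2551 ferr jig 0.0627 -0.0017 0.217 F [-0.7 -0.9 -0.8] Fjig -0.8 g -0.0003
yaw err -0.022 toolx [-0.274 -0.029 -0.961] pitch -0.275 roll -0.014
36 [ 0.00311418 -0.15710812  0.18414376] [-0.16723485 -0.13377548] [0.14325337 0.19733354] [-0.00303347  0.00715951]
[-1.63341429 -0.07247889] -58.52442525759595
```

View pics/s7c.png

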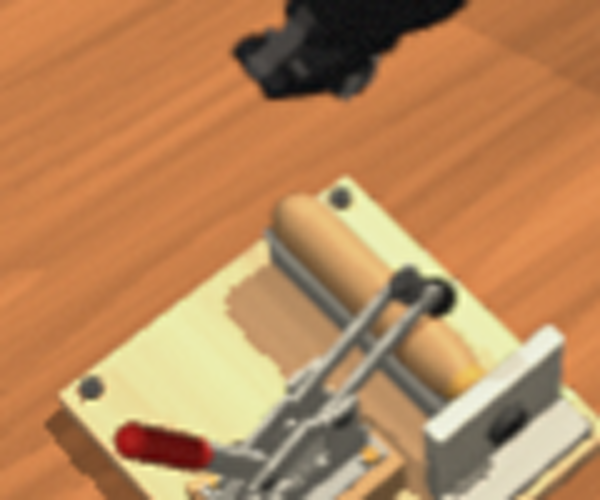

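View pics/w7.png

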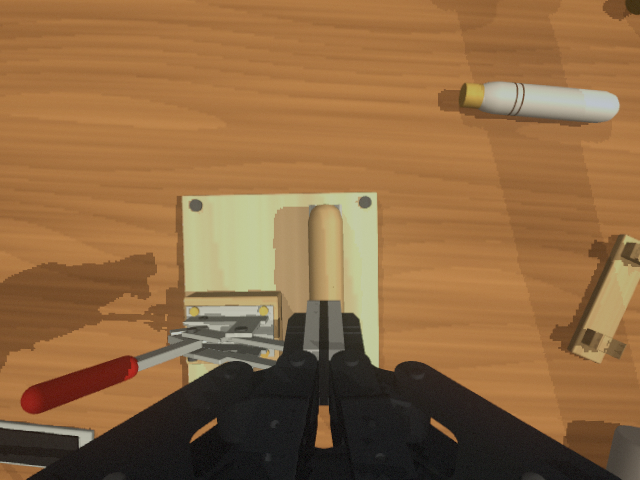

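Call:
drive_tool(
  claw=[0,0,0,0,0,0,0,0,0,0],
  travel=[
    [0,0,-0.02],
    [-0.004,-0.012,-0.03],
    [-0.004,-0.013,-0.03],
    [-0.004,-0.013,-0.025],
    [-0.003,-0.012,-0.01],
    [0.01,-0.003,0],
    [0.015,-0.004,0],
    [0.01,-0.003,0],
    [0,0,0],
    [0,0,0],
  ],
  spin=[-0.022,0,0,0,0,0,0,0,0,0],
)

```text
clock: 24.8
ee_pos: [0.5866, -0.1221, 0.2092]
tcp_rot: [-1.125, 1.398, 1.48]
wrist_force: [0.2, 0.6, -0.4]
grip_width: -0.0002
```

```bash
python3 - <<'E'
from jig import *
js(); snap('scene','s8'); crop('s8',230,200,380,320,5,'s8c')
E
```

```text
t 24.8 TCP jig -0.0065 -0.1133 z 0.2092 ferr jig 0.1025 -0.1125 0.169 F [ 0.2  0.6 -0.4] Fjig 0.3 g -0.0002
yaw err 0.0077 toolx [-0.291 -0.027 -0.956] pitch -0.293 roll -0.003
```

View pics/s8c.png

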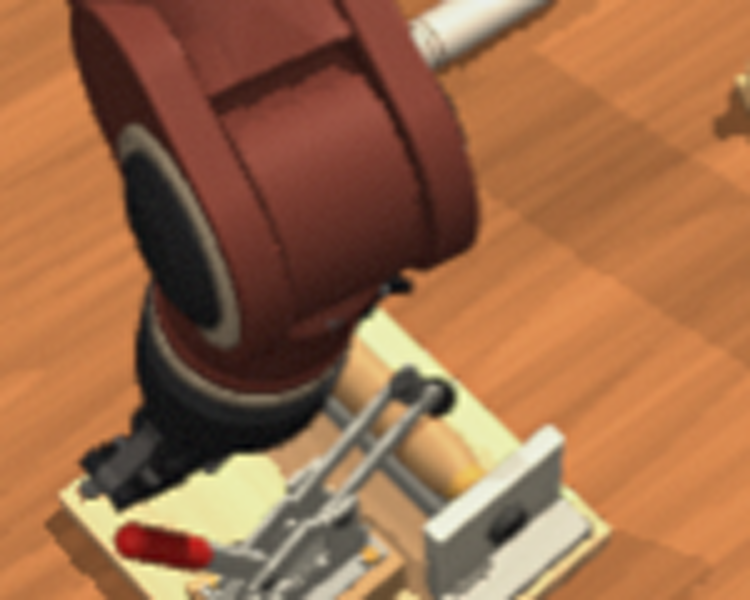

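Call:
drive_tool(
  claw=[0,0,0,0,0,0,0,0,0,0],
  travel=[
    [0,-0.01,0],
    [0.006,-0.007,0],
    [0.006,-0.002,0],
    [0,0,-0.004],
    [0,0,-0.005],
    [0,0,-0.006],
    [0,0,-0.006],
    [0,0,-0.006],
    [0,0,-0.006],
    [0,0,0],
  ],
  spin=[0,0,0,0,0,0,0,0,0,0],
)

```text
clock: 25.85
ee_pos: [0.6067, -0.1539, 0.1923]
tcp_rot: [-1.126, 1.391, 1.48]
wrist_force: [-0.1, -0.0, 0.4]
grip_width: 0.0003
```

```bash
cat > lev.py <<'E'
from jig import *
import sys
js(); s=sys.argv[1]; snap('scene',s); crop(s,230,200,380,320,5,s+'c')
P=cloud(s); p=load(s)[0].astype(int)
X=(P[...,:2]-o)@a;Y=(P[...,:2]-o)@n;Z=P[...,2]
red=(p[...,0]>100)&(p[...,1]<50)&(p[...,2]<50)&(p[...,0]>2.5*p[...,1])&(Z>.08)&(Z<.25)&(Y<-.1)&(Y>-.27)&(np.abs(X)<.03)
if red.sum()>5:
    print(red.sum(),np.c_[X[red],Y[red],Z[red]].mean(0).round(4),np.percentile(Y[red],[2,98]).round(4),np.percentile(Z[red],[2,98]).round(4)); q=np.polyfit(Y[red],Z[red],1);print('slope',np.degrees(np.arctan(-q[0])).round(1))
E
python3 lev.py s9
```

```text
t 25.85 TCP jig 0.0111 -0.1465 z 0.1923 ferr jig 0.1203 -0.1454 0.1527 F [-0.1 -0.   0.4] Fjig -0.1 g 0.0003
yaw err 0.0099 toolx [-0.288 -0.023 -0.957] pitch -0.288 roll 0.001
6 [ 0.0068 -0.1437  0.1454] [-0.1475 -0.1403] [0.1403 0.1501]
slope 45.6
```

View pics/s9c.png

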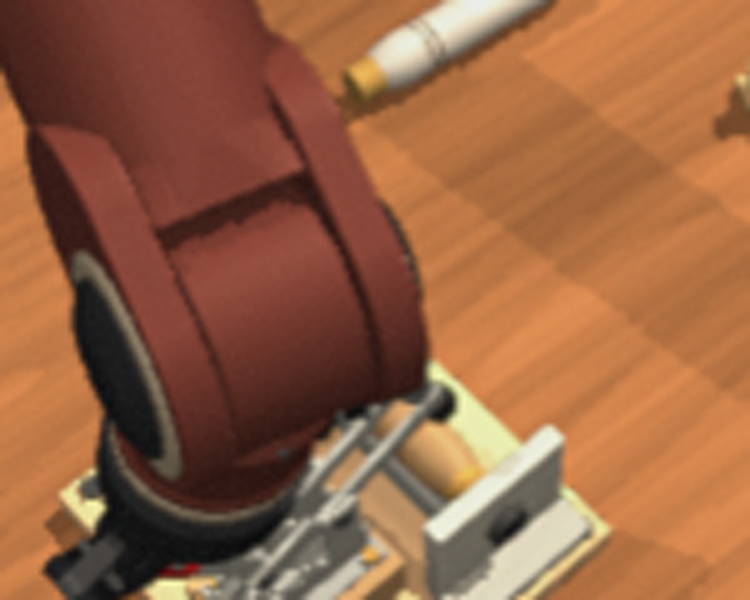

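Call:
drive_tool(
  claw=[0,0,0,0,0,0,0,0,0,0],
  travel=[
    [0.001,0,-0.004],
    [0.002,0,-0.004],
    [0.002,0,-0.004],
    [0.002,0,-0.004],
    [0.003,0,-0.003],
    [0.003,0,-0.003],
    [0.003,0,-0.003],
    [0.003,0,-0.002],
    [0.003,0,-0.001],
    [0.003,0,0],
  ],
  spin=[0,0,0,0,0,0,0,0,0,0],
)

```text
clock: 26.9
ee_pos: [0.6084, -0.1861, 0.1768]
tcp_rot: [-1.146, 1.382, 1.463]
wrist_force: [2.0, -0.8, 8.9]
grip_width: 0.0002
```

```bash
python3 lev.py s10
```

```text
t 26.9 TCP jig 0.0105 -0.1788 z 0.1768 ferr jig 0.1204 -0.1776 0.1393 F [ 2.  -0.8  8.9] Fjig 2.0 g 0.0002
yaw err 0.0109 toolx [-0.268 -0.031 -0.963] pitch -0.269 roll -0.009
```

View pics/s10c.png

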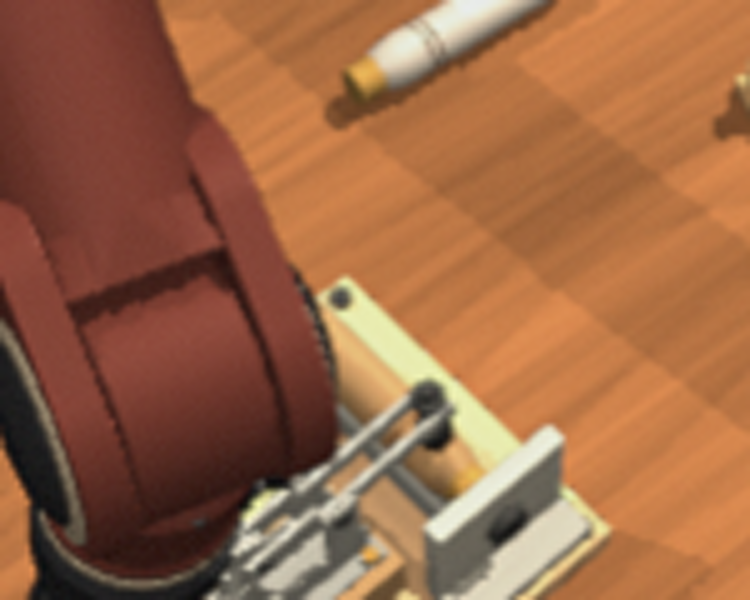

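Call:
drive_tool(
  claw=[0,0,0,0,0,0,0,0,0,0],
  travel=[
    [0.004,0,-0.001],
    [0.005,0,-0.001],
    [0.005,0,-0.001],
    [0.005,0,-0.001],
    [0.006,0,0],
    [0.006,0,0],
    [0.006,0,0],
    [0.006,0,0],
    [0.006,0,0],
    [0.006,0,0],
  ],
  spin=[0,0,0,0,0,0,0,0,0,0],
)

```text
clock: 27.95
ee_pos: [0.6042, -0.1984, 0.139]
tcp_rot: [-1.175, 1.375, 1.433]
wrist_force: [0.4, 4.9, 34.8]
grip_width: -0.0003
```

```bash
python3 lev.py s11
```

```text
t 27.95 TCP jig 0.0054 -0.1907 z 0.139 ferr jig 0.1164 -0.19 0.1047 F [ 0.4  4.9 34.8] Fjig 0.8 g -0.0003
yaw err 0.0077 toolx [-0.238 -0.047 -0.97 ] pitch -0.241 roll -0.027
35 [ 0.0075 -0.2167  0.1195] [-0.233  -0.2006] [0.1108 0.1785]
slope 36.9
```

Call:
drive_tool(
  claw=[0,0,0,0,0,0,0,0,0,0],
  travel=[
    [-0.005,0,0],
    [-0.01,0,0],
    [-0.02,0,0],
    [-0.03,0,0],
    [-0.03,0,0],
    [-0.03,0.01,0],
    [-0.02,0.03,0.02],
    [-0.01,0.04,0.03],
    [0,0.03,0.03],
    [0,0,0],
  ],
  spin=[0,0,0,0,0,0,0,0,0,0],
)

```text
clock: 29.0
ee_pos: [0.5199, -0.1183, 0.3123]
tcp_rot: [-1.152, 1.393, 1.455]
wrist_force: [0.0, 0.9, 0.1]
grip_width: -0.0001
```

```bash
python3 lev.py s12; python3 - <<'E'
from jig import *
snap('top','t12'); crop('t12',310,160,440,280,4,'t12c')
E
```

```text
t 29.0 TCP jig -0.0728 -0.1047 z 0.3123 ferr jig 0.0371 -0.1042 0.2747 F [0.  0.9 0.1] Fjig 0.1 g -0.0001
yaw err 0.0058 toolx [-0.267 -0.042 -0.963] pitch -0.27 roll -0.02
147 [ 0.0026 -0.1967  0.1172] [-0.2272 -0.1652] [0.1112 0.1223]
slope 2.9
```

View pics/s12c.png

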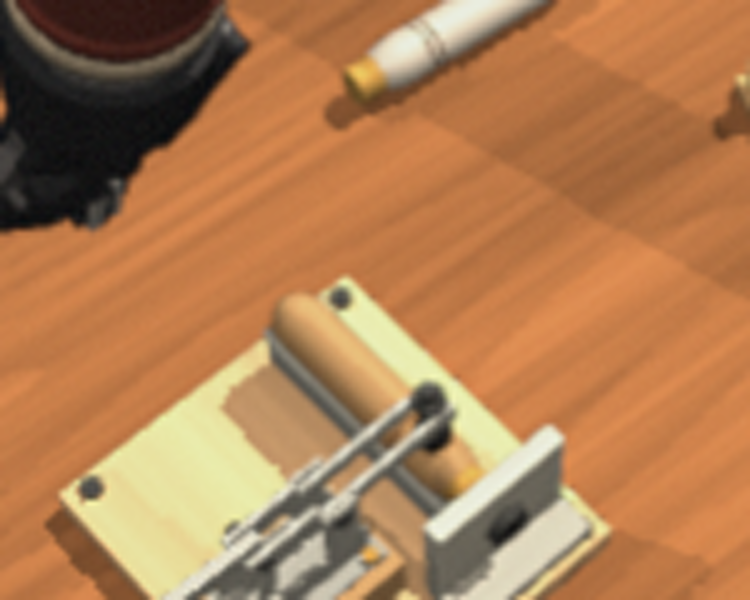

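View pics/t12c.png

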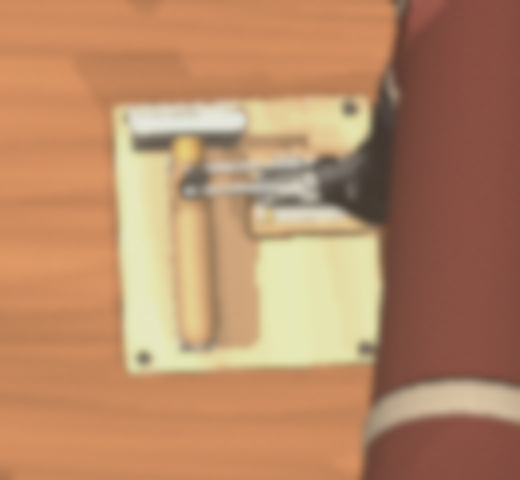

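Call:
drive_tool(
  claw=[0,0,0,0,0,0,0,0,0,0],
  travel=[
    [-0.02,-0.02,0.01],
    [-0.02,-0.04,0.02],
    [-0.01,-0.04,0.03],
    [0,-0.03,0.03],
    [0,-0.03,0.03],
    [0,-0.03,0.02],
    [0,-0.02,0],
    [0,0,0],
    [0,0,0],
    [0,0,0],
  ],
  spin=[0,0,0,0,0,0,0,0,0,0],
)

```text
clock: 30.1
ee_pos: [0.7373, 0.0218, 0.2795]
tcp_rot: [-1.132, 1.431, 1.439]
wrist_force: [0.1, 0.5, 0.3]
grip_width: 0.0001
```

```bash
python3 - <<'E'
from jig import *
js(); snap('wrist','w13'); snap('scene','s13')
E
```

```text
t 30.1 TCP jig 0.1542 0.0192 z 0.2795 ferr jig 0.2634 0.0161 0.24 F [0.1 0.5 0.3] Fjig 0.2 g 0.0001
yaw err -0.0259 toolx [-0.285 -0.053 -0.957] pitch -0.287 roll -0.038
```

View pics/w13.png

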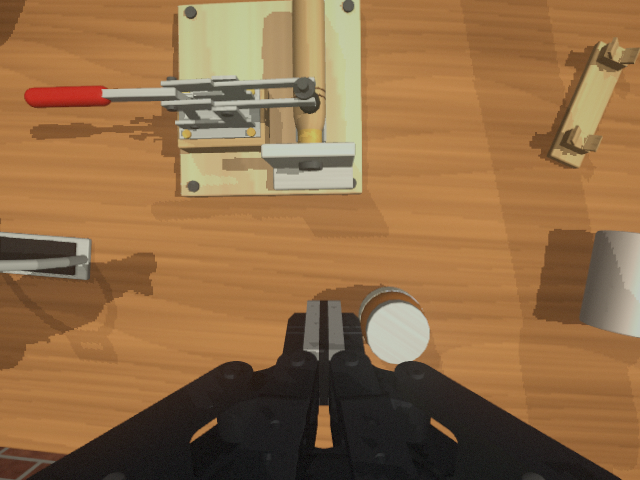

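View pics/s13.png

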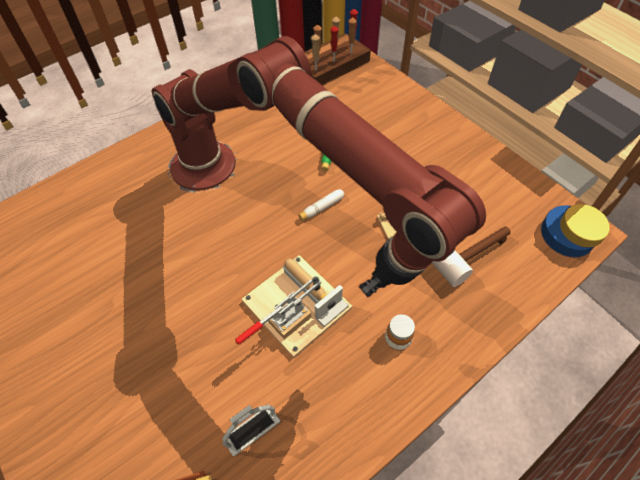

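```bash
python3 - <<'E'
from jig import *
for t in('s6','s7','s12','s13'):
    P=cloud(t);X=(P[...,:2]-o)@a;Y=(P[...,:2]-o)@n;Z=P[...,2]
    k=(np.abs(Y)<.012)&(Z>.055)&(Z<.08)&(X<-.05)&(X>-.13); print(t,k.sum(),np.sort(X[k])[:5].round(4), Z[k].max().round(4))
im=[cv2.imread(f'pics/{t}.png')[250:290,270:330].astype(float).mean(2) for t in('s7','s12')]
b=[i[:20,:22] for i in im]
print(cv2.phaseCorrelate(*b), np.abs(b[0]-b[1]).mean())
E
```

```text
s6 209 [-0.1179 -0.1161 -0.1156 -0.1154 -0.1148] 0.0798
s7 197 [-0.1101 -0.1086 -0.1082 -0.107  -0.1069] 0.0785
s12 195 [-0.1101 -0.1101 -0.109  -0.106  -0.1057] 0.0777
s13 189 [-0.1092 -0.1089 -0.1086 -0.1073 -0.1062] 0.0782
((0.036423743194680114, -0.09949619926031517), 0.9945030364402041) 1.670454545454545
```

The handle did not shift between the push and the locking, so I am handing the job in.

```bash
python3 -c "
from workcell import robot
print(robot.job_done())"
```

```text
the job is handed in; nothing more can be done
None
```

The handle is in the jig's V with its ferrule against the bush plate, and the clamp is locked on it. I handed the job in at about 30 s on the robot's clock, with the arm clear of everything.

**Loading:** I laid the handle in the V and slid it in under the raised pad. Two gripped slides along the V jammed while the handle was pressed down, and the tool tilted each time. I then regripped higher, carried the handle just above the V and set it down short of the plate. With closed fingers I pushed the domed end until it stopped at the plate. The highest sensor reading was 13.8 N along the V and 5 N vertically; allowing for friction in the V, I estimate about 9 N reached the plate.

**Clamping:** I pushed the lever past its dead point onto its stop. The highest reading was 35 N, below the 45 N limit. It was read on the stop, so it is more than closing the lever needed.

**Last checks:**
- **Lever:** the red grip slopes about 3° and its middle sits about 197 mm out and 117 mm up, which matches the locked position.
- **Handle:** its domed end was at about the start of the V and did not move between the push and the locking, to within about 0.1 pixel.
- **Bystanders:** the stirrup, jar, spool, mallet and look-alikes were not touched. The ones visible in the last pictures look where they were.

**Not confirmed or imperfect:**
- No picture showed the ferrule-to-plate line closely enough to rule out a gap of less than a millimetre. Contact rests on the blocked push and the force reading.
- The tool was still tilted about 16° at the end, left over from the jammed slides and the push.

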